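# Stroke the pill box lids shut

### The arm

A 6-joint arm with a two-finger parallel gripper is mounted at the origin on a cart in front of the work surface, level with it; the furniture and walls round the work are solid. World frame = base frame: x ahead of the robot, y to its left, z up, the work surface at z = 0. Lengths are in m, angles in rad, forces in N, time in s.
With the tool pointing down it reaches from about 0.35 to 0.775 m from the base axis. Payload 7.3 kg.
Tool frame: the origin (TCP) lies at the very end of the fingers, on their centre line; the grasp point (between the pads) lies 19 mm behind it; z points along the fingers, y is the line along which they close (so a half turn about z gives the same grasp; the last joint's range is limited). The gripper opens to 92 mm and grips with 3 to 60 N. Pads are 19 mm wide; open, the fingers measure 130 mm over their backs; the gripper's body (75 mm by 190 mm) begins 47 mm behind the grasp point.
Start: joints at [0.955, 0.342, 1.524, -0, 1.275, -0.146], TCP at [0.238, 0.468, 0.227] pointing down, gripper open.
Joint ranges: [-2.53, 2.53], [-0.77, 2.02], [0.04, 2.7], [-1, 4.14], [0.28, 2.66], [-3.11, 3.11]. Speed limits (rad/s): [2.57, 2.57, 3.14, 3.14, 3.14, 3.14].

### API

Orientations are given as [roll, pitch, yaw] about the fixed x, y, z axes, in that order (R = Rz(yaw) Ry(pitch) Rx(roll)).
In Python, from cell import observe, read_camera, get_calibration, hand_in, search_frame gives the robot as it stands.
- The arm moves only by the tool step_arm, never from a script. Its argument "commands" is a list of rows, each an object with "translation": the shift along the tool's x, y, z in mm, a list of three; "roll": the turn about the tool's z in rad. In form: [{"translation": [x, y, z], "roll": roll}, ...]. A call has 1 to 20 rows; each row shifts and turns the commanded pose from where the row before left it, along the tool's axes as they then stand; what a row does not reach is not made up. A row lasts 1/12 s, in which the tool goes at most 41.7 mm and 7.16 degrees, less where a joint would pass 70% of its speed; a pose out of reach is approached as far as the arm can. A call is refused whole if a number of a shift passes 41.7 or a number of a turn 0.125, either way. A call with a gripper value outside its range is refused whole. "fingers" is the opening, from 0 (shut) to 1 (fully open), set as the call begins (left out, the last holds). The fingers move at their own pace and stop on an object; "grip_force" is the grip in N (left out, the last holds). Time passes only in rows, so rows that do not move let the fingers close. It gives the time, the measured TCP pose, the force, the opening and the grip force at its end, in the units of the state.
- observe(): the state, without advancing time (a new reading comes with each control period).
- read_camera(name): name is "scene" or "top"; returns the picture (384x512x3 uint8, red, green, blue); there is no depth.
- get_calibration(name): a dict with "camera_matrix" (3x3 intrinsics, pixels), "dist_coeffs" ([k1, k2, p1, p2, k3] as OpenCV has them; the pictures are not rectified), "world_from_camera" (4x4, takes a point from camera to world coordinates). Camera axes: x right, y up, looking along -z (the intrinsics and any distortion apply to the point x, -y, -z); pixel columns grow to the right and rows downward; lengths in m; the calibration is good to about 2 mm. A picture is of the moment at which its call begins. get_calibration takes no time and is no camera call.
- hand_in(): hands the job in; it is judged then, once.
Trained networks look in the newest picture that a camera, given by its name, has taken for a name from the list of things; names that differ only in an ending like _2 or _b are one class to them, and where a whole thing is asked for, a point or a joint stands for the part that bears it (a point fixed in the world has none). Each returns a list of dicts, best first, with "confidence" (0 to 1); they miss things now and then, are a little off and sometimes report something else, mostly with a low value. They report only what shows in the picture. A call takes as long as a camera call. They do not tell look-alikes from the thing itself.
- search_frame(camera, name): "at" ([x, y, z] in m, in world coordinates, good to about 4 mm: the middle of the surface that is visible of it).
The state is a dict: "time": time; "qpos": joint angles; "qvel": joint speeds; "joint_efforts": joint torques, N m; "tool_pos": TCP position; "tool_rot": TCP orientation; "contact_force": force on the tool from outside, world axes, zero at the start; "torque": the same for the moment, N m; "opening": finger opening in m; "grip_force": force on a finger pad.
Only numpy, scipy, OpenCV 4.12 (cv2) and the standard library are available. Lean on these libraries where they do the work, as an engineer would, in place of code of your own. Each camera call takes 0.05 s, during which the arm holds its last target. There are 200 camera calls.

### The job

Shut all seven lids of the weekly pill box with one light stroke of the fingertips along the row, from the end with the hang loop to the other end: the first lid first, and the fingertips kept down close to the lids until the last one is shut. Nothing may be gripped or lifted: leave the pill box where it stands, and the glass, the mug and the spoon untouched.

Things in the scene. Friction and masses are not known exactly. Their poses are not given: they have to be found in the camera images.
- pillbox: long grey plastic tray, 232 x 46 mm, 26 mm high, seven compartments in a row, loose on the worktop (z = 0), 0.4 to 0.7 kg. Origin: centre of its underside; x along the row from the hang loop end (-x) to the other, z up. The thin loop, under 10 mm high, sticks out 23 mm at -x. From the robot the row runs left (loop) to right, turned up to 30 degrees either way. Free space above
- row_start (a point): on the middle line of the row, at the hinge of lid 1 beside the loop, at the height of the tops of shut lids (28.5 mm above the worktop). The seven white lids are 30 mm long along the row, 44 mm wide, 2.5 mm thick, 32 mm apart; each has a thumb tab reaching 10 mm past the box on its -y side (to the robot)
- row_end (a point): on the middle line of the row, 222 mm from row_start, at the free edge of lid 7 when shut, same height. Every lid is hinged across the row on its loop side edge; its free edge stands up towards this end, by 11 to 23 mm at the start. A fingertip moving from row_start to row_end at that height slides up each lid and presses it down
- lid1 (a joint): hinge of lid 1 of the row (rad): 0 shut, grows as the free edge rises, at most 1.3; 0.4 to 0.85 at the start. A stiff little hinge without a spring: the lid stays where it is left; 0.1 to 0.2 N at the free edge moves it, but near the hinge several N, which can shove the box: meet lid 1 from above, past its hinge
- lid2 (a joint): hinge of lid 2 of the row (rad): 0 shut, grows as the free edge rises, at most 1.3; 0.4 to 0.85 at the start. A stiff little hinge without a spring: the lid stays where it is left; 0.1 to 0.2 N at the free edge moves it, but near the hinge several N, which can shove the box: meet lid 1 from above, past its hinge
- lid3 (a joint): hinge of lid 3 of the row (rad): 0 shut, grows as the free edge rises, at most 1.3; 0.4 to 0.85 at the start. A stiff little hinge without a spring: the lid stays where it is left; 0.1 to 0.2 N at the free edge moves it, but near the hinge several N, which can shove the box: meet lid 1 from above, past its hinge
- lid4 (a joint): hinge of lid 4 of the row (rad): 0 shut, grows as the free edge rises, at most 1.3; 0.4 to 0.85 at the start. A stiff little hinge without a spring: the lid stays where it is left; 0.1 to 0.2 N at the free edge moves it, but near the hinge several N, which can shove the box: meet lid 1 from above, past its hinge
- lid5 (a joint): hinge of lid 5 of the row (rad): 0 shut, grows as the free edge rises, at most 1.3; 0.4 to 0.85 at the start. A stiff little hinge without a spring: the lid stays where it is left; 0.1 to 0.2 N at the free edge moves it, but near the hinge several N, which can shove the box: meet lid 1 from above, past its hinge
- lid6 (a joint): hinge of lid 6 of the row (rad): 0 shut, grows as the free edge rises, at most 1.3; 0.4 to 0.85 at the start. A stiff little hinge without a spring: the lid stays where it is left; 0.1 to 0.2 N at the free edge moves it, but near the hinge several N, which can shove the box: meet lid 1 from above, past its hinge
- lid7 (a joint): hinge of lid 7 of the row (rad): 0 shut, grows as the free edge rises, at most 1.3; 0.4 to 0.85 at the start. A stiff little hinge without a spring: the lid stays where it is left; 0.1 to 0.2 N at the free edge moves it, but near the hinge several N, which can shove the box: meet lid 1 from above, past its hinge
- glass: a plain clear drinking glass, 81 mm across, 92 mm high, standing upright beyond the pill box; origin at the centre of its underside
- mug: a green and white mug, 78 mm across without its handle, 101 mm high, standing upright beyond the pill box; origin at the centre of its underside
- spoon: a teaspoon, 130 mm long, lying flat on the robot's side of the pill box; origin at its middle
Mind the look-alikes: they are no part of the job. What is shaped like the glass but orange is not meant.

How it is judged:
On the way, in this order (a step that is already met when the one before it is completed fails the run):
1. the first lid (at the hang loop) is shut, the fifth and the last still stand open (value of joint lid1 below 0.1 rad and value of joint each of lid5, lid7 above 0.3 rad), for 0.05 s.
2. the first four lids are shut, the last still stands open (value of joint each of lid1, lid2, lid3, lid4 below 0.1 rad and value of joint lid7 above 0.3 rad), for 0.05 s.
3. all seven lids are shut (value of joint each of lid1, lid2, lid3, lid4, lid5, lid6, lid7 below 0.1 rad), for 0.1 s.
At the end, for the whole second after the job is handed in: All seven lids are shut (under 0.1 rad, 3 mm at the free edge), the pill box stands flat, at rest and within 30 mm of where it stood, and the glass, mug and spoon are where they were (15 mm), the glass and the mug upright (all of step 3 and distance of pillbox from where it was at the start of the episode below 0.03 m and angle between pillbox's own z axis and vertical below 0.05 rad and linear speed of pillbox below 0.02 m/s and angle between each of glass, mug's own z axis and vertical below 0.1 rad and distance of each of glass, mug, spoon from where it was at the start of the episode below 0.015 m); the robot touches nothing.
It fails at once if the pill box is lifted or tipped (more than 12 mm off the worktop or 0.2 rad) (height (world z) of pillbox above 0.012 m or angle between pillbox's own z axis and vertical above 0.2 rad).
It fails at once if the pill box is shoved more than 30 mm (distance of pillbox from where it was at the start of the episode above 0.03 m).
It fails at once if the fingers press on the pill box with more than 40 N (contact force between the fingers and pillbox above 40 N).
It fails at once if the fingertips are raised more than about 30 mm over the shut lids between the first lid and the last (value of joint lid1 below 0.1 rad and value of joint lid7 above 0.25 rad and z of the grasp point in the frame of pillbox above 0.08 m).
It fails at once if the glass, mug or spoon is touched (contact force between any of the arm, the fingers and glass above 0.5 N or contact force between any of the arm, the fingers and mug above 0.5 N or contact force between any of the arm, the fingers and spoon above 0.5 N).
It also fails if it takes over 38 s, if anything falls off the work surface, if the arm or the gripper's body presses on something with over 40 N, if the wrist force passes 120 N, or if a joint passes its speed limit or range.

## Working session

There is one attempt and no reset: what is moved stays moved. The work goes in short steps, Python scripts to look and compute and a tool call to move; the robot and the scene stay as the last step left them, time stands still between calls to the robot, and variables do not carry over. Pictures are saved under pics/ and viewed, at most 10 in all, crops included, and the job is handed in when it is done.

Besides the shell and the picture viewer there is one more tool, called after "Call:" as a command line: name --argument value ..., lists and objects as JSON in quotes. step_arm: Moves the arm, as the interface text tells. Its arguments: {"type":"object","properties":{"commands":{"type":"array"},"fingers":{"type":"number"},"grip_force":{"type":"number"}},"required":["commands"]}

```bash
mkdir -p pics; python3 - <<'E'
from cell import *
import cv2,numpy as np
for c in ("top","scene"):
    im=read_camera(c); cv2.imwrite(f"pics/{c}0.png",cv2.resize(im[:,:,::-1],(800,600),interpolation=cv2.INTER_CUBIC))
    for n in ("pillbox","row_start","row_end","glass","mug","spoon"):
        print(c,n,[(np.round(d["at"],3).tolist(),round(d["confidence"],2)) for d in search_frame(c,n)][:3])
s=observe();print(s["time"],s["tool_pos"],s["tool_rot"],s["opening"])
E
```

```text
top pillbox [([0.542, -0.06, 0.036], 0.82)]
top row_start []
top row_end [([0.545, -0.057, 0.029], 0.87)]
top glass [([0.726, -0.382, 0.042], 0.89), ([0.716, -0.053, 0.024], 0.68)]
top mug [([0.68, -0.224, 0.045], 0.74)]
top spoon [([0.453, -0.066, 0.004], 0.73)]
scene pillbox [([0.533, -0.08, 0.017], 0.76)]
scene row_start [([0.535, -0.082, 0.013], 0.84)]
scene row_end [([0.529, -0.081, 0.017], 0.74)]
scene glass [([0.696, -0.378, 0.063], 0.94), ([0.694, -0.063, 0.064], 0.69)]
scene mug [([0.657, -0.227, 0.062], 0.64)]
scene spoon [([0.447, -0.07, 0.008], 0.53), ([0.547, -0.033, 0.037], 0.5)]
0.7 [0.23764476 0.468138   0.22676596] [ 3.14146535e+00 -2.49198922e-06  2.67181174e+00] 0.09186265024995444
```

View pics/top0.png

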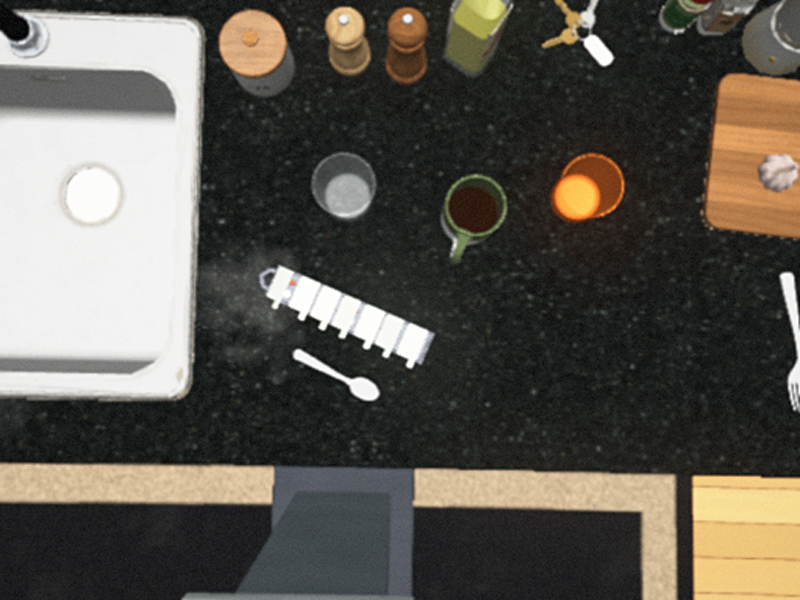

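View pics/scene0.png

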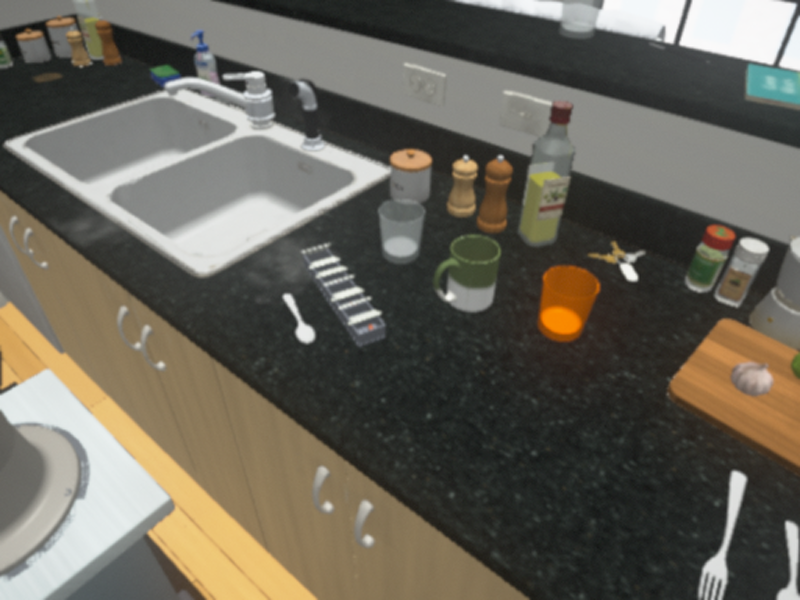

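The top view shows the row from the loop at about (268,278) to the far end at about (428,345). The spoon is at (335,375) on the robot's side. The clear glass is at (344,187), the mug at (474,210), and the orange glass at (590,190) is a look-alike. I'll zoom in for the box pose.

```bash
python3 - <<'E'
import cv2,numpy as np
from cell import get_calibration
t=cv2.imread("pics/top0.png")[250:410,250:450]; t=cv2.resize(t,(800,640),interpolation=cv2.INTER_CUBIC)[:600]
cv2.imwrite("pics/topc.png",t)
s=cv2.imread("pics/scene0.png")[230:350,285:400]; s=cv2.resize(s,None,fx=5,fy=5,interpolation=cv2.INTER_CUBIC); cv2.imwrite("pics/scenec.png",s)
for c in("top","scene"):
    k=get_calibration(c);print(k)
E
```

```text
{'camera_matrix': array([[444.55678027,   0.        , 261.0427344 ],
       [  0.        , 444.55678027, 187.44889266],
       [  0.        ,   0.        ,   1.        ]]), 'dist_coeffs': array([0.03196266, 0.        , 0.        , 0.        , 0.        ]), 'world_from_camera': array([[ 0.02438309,  0.99837832, -0.0514412 ,  0.52502724],
       [-0.99957495,  0.02517022,  0.0147095 , -0.12666379],
       [ 0.01598043,  0.05106067,  0.99856769,  0.97521966],
       [ 0.        ,  0.        ,  0.        ,  1.        ]])}
{'camera_matrix': array([[355.92575705,   0.        , 252.64893853],
       [  0.        , 355.92575705, 188.03439882],
       [  0.        ,   0.        ,   1.        ]]), 'dist_coeffs': array([-0.04491078,  0.        ,  0.        ,  0.        ,  0.        ]), 'world_from_camera': array([[ 0.63775248,  0.48411667, -0.59908499,  0.0473713 ],
       [-0.77016777,  0.41155776, -0.48730054, -0.57897567],
       [ 0.01064777,  0.77217308,  0.63532304,  0.59680951],
       [ 0.        ,  0.        ,  0.        ,  1.        ]])}
```

View pics/topc.png

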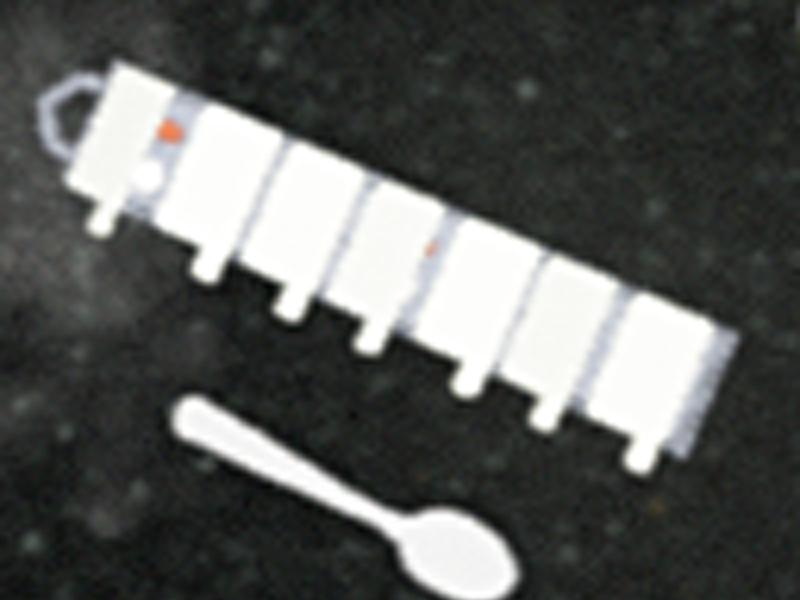

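View pics/scenec.png

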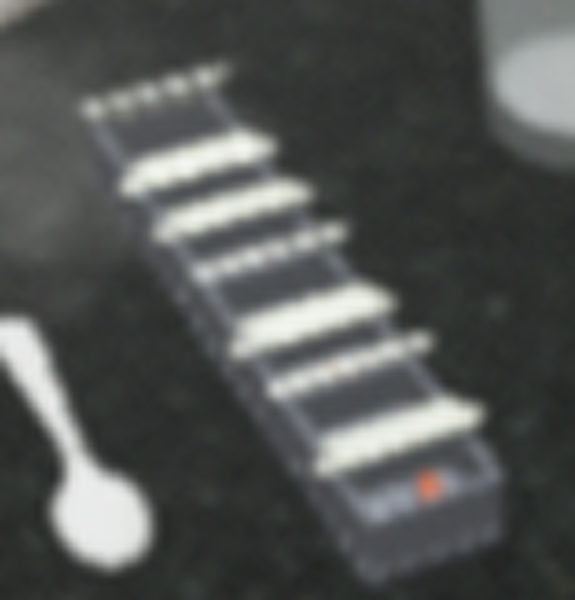

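The top crop shows the box's right end corners at (738,335) and (682,458), and its loop end corners at (115,62) and (68,182). In the scene crop, the right end's bottom corners are at about (372,580) and (497,530).

```bash
cat > h.py <<'E'
import cv2,numpy as np
from cell import *
def ray(c,uv,z):
    k=get_calibration(c); p=cv2.undistortPoints(np.array([[uv]],float),k["camera_matrix"],k["dist_coeffs"])[0,0]
    T=k["world_from_camera"]; d=T[:3,:3]@[p[0],-p[1],-1]; o=T[:3,3]
    return o+d*(z-o[2])/d[2]
def nat(x,y,ox,oy,s): return (np.array([(x+.5)/s-.5+ox,(y+.5)/s-.5+oy])+.5)/1.5625-.5
E
python3 - <<'E'
from h import *
P={}
for n,u,v,z in (("R far",738,335,.026),("R near",682,458,.026),("L far",115,62,.0285),("L near",68,182,.0285),("loop tip",36,112,.006)):
    P[n]=ray("top",nat(u,v,250,250,4),z);print(n,P[n].round(4))
for n,u,v,z in (("sR near",372,580,0),("sR far",497,530,0),("sR near t",368,522,.026),("sR far t",503,468,.026)):
    print(n,ray("scene",nat(u,v,285,230,5),z).round(4))
R=(P["R far"]+P["R near"])/2;L=(P["L far"]+P["L near"])/2
d=L-R;print(R,L,np.linalg.norm(d[:2]),np.degrees(np.arctan2(-d[1],-d[0])), np.degrees(np.arctan2(*(P["R near"]-P["R far"])[1::-1])))
d=P["loop tip"]-R;print(np.linalg.norm(d[:2]),np.degrees(np.arctan2(-d[1],-d[0])))
E
```

```text
R far [ 0.5199 -0.1774  0.026 ]
R near [ 0.4776 -0.1593  0.026 ]
L far [0.6076 0.0371 0.0285]
L near [0.5663 0.0516 0.0285]
loop tip [0.5914 0.0677 0.006 ]
sR near [ 0.4799 -0.158   0.    ]
sR far [ 0.5211 -0.1727  0.    ]
sR near t [ 0.4783 -0.159   0.026 ]
sR far t [ 0.5223 -0.1741  0.026 ]
[ 0.49876577 -0.16835589  0.026     ] [0.58693578 0.04431129 0.0285    ] 0.2302200624200575 -112.51848283947592 156.76237317675825
0.25357814828614134 -111.41951932266642
```

Box centre is about (0.5435, -0.060). The row direction is (-0.379, -0.925), so row_start is about (0.5856, 0.043). I'll turn the tool's y axis along the row, which keeps the gripper body clear of the mug and glass. Then I'll go above lid 1 with the fingers shut.

Call:
step_arm --commands '[{"translation":[-13,-7,0],"roll":-0.081},{"translation":[-26,-14,7],"roll":0},{"translation":[-27,-14,7],"roll":0},{"translation":[-27,-14,7],"roll":0},{"translation":[-27,-14,7],"roll":0},{"translation":[-27,-14,7],"roll":0},{"translation":[-27,-14,7],"roll":0},{"translation":[-27,-14,7],"roll":0},{"translation":[-27,-14,7],"roll":0},{"translation":[-27,-14,7],"roll":0},{"translation":[-27,-14,7],"roll":0},{"translation":[-27,-14,7],"roll":0},{"translation":[-27,-14,7],"roll":0},{"translation":[-27,-14,7],"roll":0},{"translation":[-27,-14,7],"roll":0},{"translation":[-27,-14,7],"roll":0},{"translation":[-27,-14,7],"roll":0},{"translation":[-27,-14,7],"roll":0},{"translation":[-12,-9,8],"roll":0},{"translation":[0,0,0],"roll":0}]' --fingers 0

```text
time: 2.37
tool_pos: [0.588, 0.0466, 0.0978]
tool_rot: [-3.141, -0.001, 2.75]
contact_force: [-0.6, 0.2, 0.2]
opening: 0.0005
grip_force: 0.0
```

```bash
python3 - <<'E'
from h import *
s=observe();print(s["time"],s["tool_pos"],s["tool_rot"],s["opening"],s["contact_force"])
p=np.array(s["tool_pos"])[:2]-[.5856,.043]; d=np.array([-.379,-.925]);print("s,off",p@d,p@[.925,-.379])
im=read_camera("scene")[:,:,::-1]
c=im[110:230,165:285]
cv2.imwrite("pics/s1.png",cv2.resize(c,(600,600),interpolation=cv2.INTER_CUBIC))
k=get_calibration("scene");T=np.linalg.inv(k["world_from_camera"])
for sx in (-19,0,19):
  w=np.array(s["tool_pos"])+np.array([*(d*sx/1000),0]); q=T[:3,:3]@w+T[:3,3]
  uv=cv2.projectPoints(np.array([[q[0],-q[1],-q[2]]]),np.zeros(3),np.zeros(3),k["camera_matrix"],k["dist_coeffs"])[0].ravel()
  print(sx,(uv-[165,110])*5)
E
```

```text
2.3667 [0.5879723  0.04657318 0.09781459] [-3.14054623e+00 -1.45427416e-03  2.74958564e+00] 0.0004776211299190797 [-0.64936621  0.21516949  0.18258691]
s,off -0.004204294995953778 0.0008401399008097513
-19 [158.02449108 122.34907877]
0 [170.94200592 138.77386128]
19 [184.22555181 155.6628904 ]
```

View pics/s1.png

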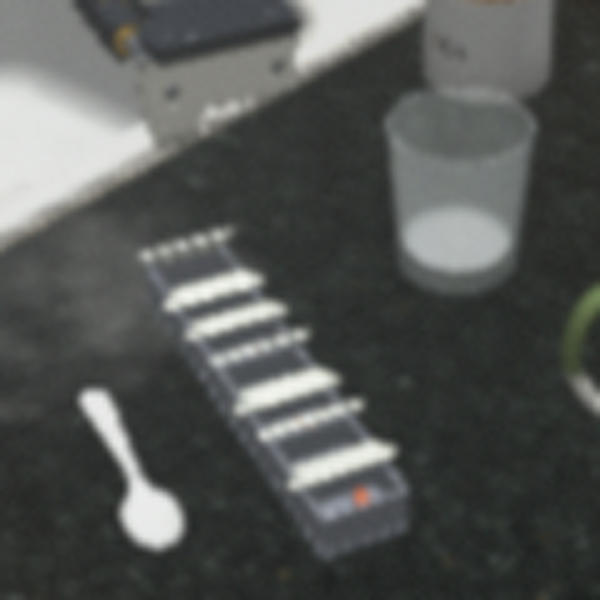

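The lids look unchanged. The fingertips appear around (160-190,100-150) but blend into the sink rim behind them, so I'll enlarge that area with more contrast.

```bash
python3 - <<'E'
from h import *
im=read_camera("scene")[:,:,::-1]
c=im[88:153,170:240]
c=cv2.resize(c,None,fx=9,fy=9,interpolation=cv2.INTER_LANCZOS4).astype(float)
c=255*(c/255)**1.8
cv2.imwrite("pics/s2.png",c)
E
```

```text
[ WARN:0@0.475] global loadsave.cpp:1063 imwrite_ Unsupported depth image for selected encoder is fallbacked to CV_8U.
```

View pics/s2.png

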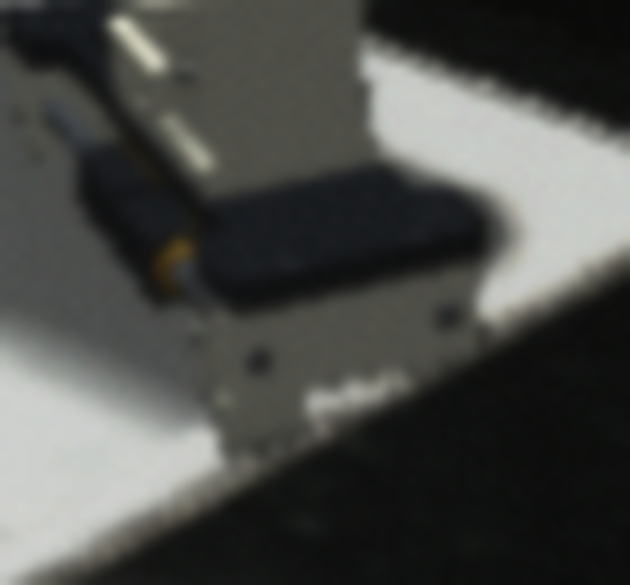

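The camera can't see the fingertips: the pale gripper body at (210-480,290-460) hides them, and the fingers are black against the black worktop. I'll use a profile that tolerates the uncertain front edge of the tip. It eases up about 8 mm past each hinge and presses down near each free edge. First I'll go down partway and check tracking.

Call:
step_arm --commands '[{"translation":[0,0,10],"roll":0},{"translation":[0,0,12],"roll":0},{"translation":[0,0,12],"roll":0},{"translation":[0,0,8],"roll":0},{"translation":[0,0,4],"roll":0},{"translation":[0,0,0],"roll":0},{"translation":[0,0,0],"roll":0},{"translation":[0,0,0],"roll":0}]'

```text
time: 3.13
tool_pos: [0.5877, 0.0496, 0.0544]
tool_rot: [3.141, 0.001, 2.753]
contact_force: [0.0, 0.1, 0.4]
opening: -0.0
grip_force: 0.0
```

```bash
cat > st.py <<'E'
from h import *
s=observe();p=np.array(s["tool_pos"])[:2]-[.5856,.043]
print("t %.2f s %.1f off %.1f h %.1f yaw %.3f"%(s["time"],1e3*p@[-.379,-.925],1e3*p@[.925,-.379],1e3*s["tool_pos"][2]-28.5,s["tool_rot"][2]),np.round(s["contact_force"],2))
E
python3 st.py
```

```text
t 3.13 s -6.9 off -0.5 h 25.9 yaw 2.753 [0.02 0.13 0.44]
```

Call:
step_arm --commands '[{"translation":[0,0,4],"roll":0},{"translation":[0,0,4],"roll":0},{"translation":[0,-1,4],"roll":0},{"translation":[0,-2,4],"roll":0},{"translation":[0,-3,0],"roll":0},{"translation":[0,-4,0],"roll":0},{"translation":[0,-3,0],"roll":0},{"translation":[0,0,0],"roll":0}]'

```text
time: 3.8
tool_pos: [0.5823, 0.0365, 0.0379]
tool_rot: [-3.142, 0.0, 2.752]
contact_force: [-0.2, 0.8, 0.1]
opening: 0.0005
grip_force: 0.0
```

```bash
python3 st.py
```

```text
t 3.80 s 7.2 off -0.6 h 9.4 yaw 2.752 [-0.22  0.84  0.08]
```

Call:
step_arm --commands '[{"translation":[0,-1,2],"roll":0},{"translation":[0,-2,2],"roll":0},{"translation":[0,-1,2],"roll":0},{"translation":[0,-1,1.2],"roll":0},{"translation":[0,-1,0.8],"roll":0},{"translation":[0,-1,0],"roll":0},{"translation":[0,0,0],"roll":0},{"translation":[0,0,0],"roll":0}]'

```text
time: 4.47
tool_pos: [0.5798, 0.0308, 0.0297]
tool_rot: [3.142, 0.0, 2.753]
contact_force: [-0.6, -0.8, 0.4]
opening: 0.0004
grip_force: 0.0
```

```bash
python3 st.py; python3 - <<'E'
from h import *
im=read_camera("top")[:,:,::-1]
a=cv2.resize(im[155:240,155:285],(650,425),interpolation=cv2.INTER_CUBIC)
cv2.imwrite("pics/m1.png",a)
E
```

```text
t 4.47 s 13.5 off -0.7 h 1.2 yaw 2.753 [-0.61 -0.84  0.43]
```

View pics/m1.png

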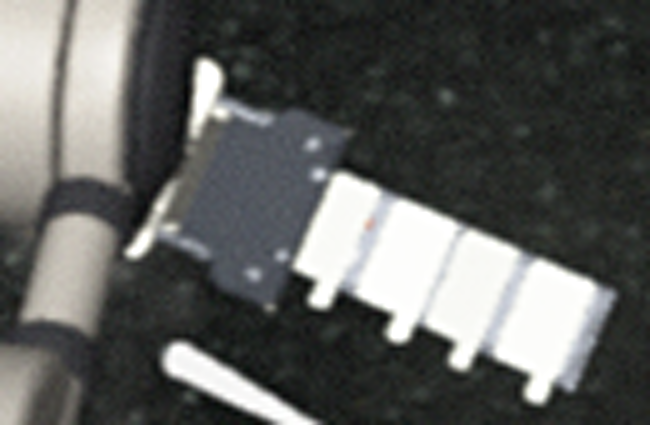

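The box hasn't moved: its end corners at crop (615,292) and (572,390) match the first picture, and the far lids are still open. Continuing with lid 2.

Call:
step_arm --commands '[{"translation":[0,0,-4],"roll":0},{"translation":[0,0,-4],"roll":0},{"translation":[0,-4,0],"roll":0},{"translation":[0,-5,0],"roll":0},{"translation":[0,-5,0],"roll":0},{"translation":[0,-5,0],"roll":0},{"translation":[0,-5,0],"roll":0},{"translation":[0,-1,2],"roll":0},{"translation":[0,-2,2],"roll":0},{"translation":[0,-2,2],"roll":0},{"translation":[0,-1,1.2],"roll":0},{"translation":[0,-1,0.8],"roll":0},{"translation":[0,-1,0],"roll":0},{"translation":[0,0,0],"roll":0}]'

```text
time: 5.68
tool_pos: [0.5676, 0.0011, 0.0296]
tool_rot: [-3.142, -0.0, 2.753]
contact_force: [0.4, -0.0, -0.1]
opening: 0.0006
grip_force: 0.0
```

```bash
python3 st.py
```

```text
t 5.68 s 45.6 off -0.8 h 1.1 yaw 2.753 [ 0.42 -0.02 -0.13]
```

Call:
step_arm --commands '[{"translation":[0,0,-4],"roll":0},{"translation":[0,0,-4],"roll":0},{"translation":[0,-4,0],"roll":0},{"translation":[0,-5,0],"roll":0},{"translation":[0,-5,0],"roll":0},{"translation":[0,-5,0],"roll":0},{"translation":[0,-5,0],"roll":0},{"translation":[0,-1,2],"roll":0},{"translation":[0,-2,2],"roll":0},{"translation":[0,-2,2],"roll":0},{"translation":[0,-1,1.2],"roll":0},{"translation":[0,-1,0.8],"roll":0},{"translation":[0,-1,0],"roll":0},{"translation":[0,0,0],"roll":0}]'

```text
time: 6.85
tool_pos: [0.5555, -0.0285, 0.0296]
tool_rot: [3.142, -0.0, 2.753]
contact_force: [0.4, -0.1, -0.6]
opening: 0.0003
grip_force: 0.0
```

Call:
step_arm --commands '[{"translation":[0,0,-4],"roll":0},{"translation":[0,0,-4],"roll":0},{"translation":[0,-4,0],"roll":0},{"translation":[0,-5,0],"roll":0},{"translation":[0,-5,0],"roll":0},{"translation":[0,-5,0],"roll":0},{"translation":[0,-5,0],"roll":0},{"translation":[0,-1,2],"roll":0},{"translation":[0,-2,2],"roll":0},{"translation":[0,-2,2],"roll":0},{"translation":[0,-1,1.2],"roll":0},{"translation":[0,-1,0.8],"roll":0},{"translation":[0,-1,0],"roll":0},{"translation":[0,0,0],"roll":0}]'

```text
time: 8.02
tool_pos: [0.5433, -0.0581, 0.0296]
tool_rot: [-3.142, -0.0, 2.753]
contact_force: [-0.7, -1.1, -0.7]
opening: 0.0007
grip_force: 0.0
```

```bash
python3 st.py; python3 - <<'E'
from h import *
im=read_camera("scene")[:,:,::-1]; t=read_camera("top")[:,:,::-1]
a=cv2.resize(im[130:225,165:265],(400,380),interpolation=cv2.INTER_CUBIC)
b=cv2.resize(t[155:240,155:255],(400,340),interpolation=cv2.INTER_CUBIC); b=cv2.copyMakeBorder(b,0,40,0,0,0)
cv2.imwrite("pics/m2.png",np.hstack([a,b]))
E
```

```text
t 8.02 s 109.6 off -0.8 h 1.1 yaw 2.753 [-0.72 -1.1  -0.68]
```

View pics/m2.png

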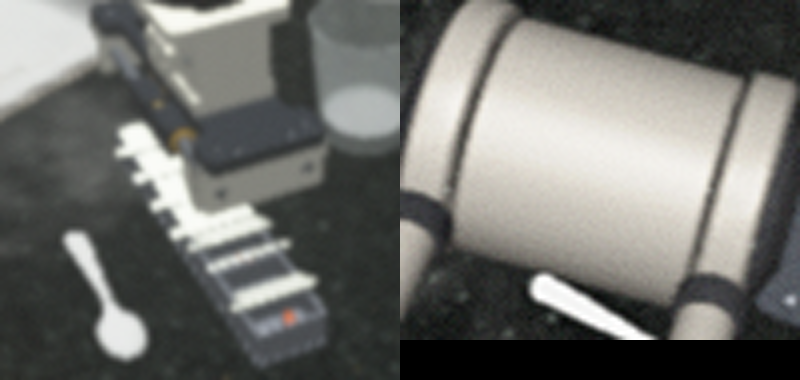

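In the scene view, lids 1 to 4 lie flat, with tabs at (120,150), (140,180), (160,205) and (180,235). Lids 5 to 7 still stand open and the box hasn't moved. Continuing.

Call:
step_arm --commands '[{"translation":[0,0,-4],"roll":0},{"translation":[0,0,-4],"roll":0},{"translation":[0,-4,0],"roll":0},{"translation":[0,-5,0],"roll":0},{"translation":[0,-5,0],"roll":0},{"translation":[0,-5,0],"roll":0},{"translation":[0,-5,0],"roll":0},{"translation":[0,-1,2],"roll":0},{"translation":[0,-2,2],"roll":0},{"translation":[0,-2,2],"roll":0},{"translation":[0,-1,1.2],"roll":0},{"translation":[0,-1,0.8],"roll":0},{"translation":[0,-1,0],"roll":0},{"translation":[0,0,0],"roll":0}]'

```text
time: 9.28
tool_pos: [0.5312, -0.0877, 0.0296]
tool_rot: [3.142, -0.0, 2.753]
contact_force: [0.5, 1.0, -0.3]
opening: 0.0004
grip_force: 0.0
```

Call:
step_arm --commands '[{"translation":[0,0,-4],"roll":0},{"translation":[0,0,-4],"roll":0},{"translation":[0,-4,0],"roll":0},{"translation":[0,-5,0],"roll":0},{"translation":[0,-5,0],"roll":0},{"translation":[0,-5,0],"roll":0},{"translation":[0,-5,0],"roll":0},{"translation":[0,-1,2],"roll":0},{"translation":[0,-2,2],"roll":0},{"translation":[0,-2,2],"roll":0},{"translation":[0,-1,1.2],"roll":0},{"translation":[0,-1,0.8],"roll":0},{"translation":[0,-1,0],"roll":0},{"translation":[0,0,0],"roll":0}]'

```text
time: 10.45
tool_pos: [0.5191, -0.1173, 0.0296]
tool_rot: [3.142, -0.0, 2.753]
contact_force: [0.3, 0.7, -0.6]
opening: 0.0004
grip_force: 0.0
```

Call:
step_arm --commands '[{"translation":[0,0,-4],"roll":0},{"translation":[0,0,-4],"roll":0},{"translation":[0,-4,0],"roll":0},{"translation":[0,-5,0],"roll":0},{"translation":[0,-5,0],"roll":0},{"translation":[0,-5,0],"roll":0},{"translation":[0,-5,0],"roll":0},{"translation":[0,-1,2],"roll":0},{"translation":[0,-2,2],"roll":0},{"translation":[0,-2,2],"roll":0},{"translation":[0,-1,1.2],"roll":0},{"translation":[0,-1,0.8],"roll":0},{"translation":[0,-3,0],"roll":0},{"translation":[0,-4,0],"roll":0},{"translation":[0,-4,0],"roll":0},{"translation":[0,-4,0],"roll":0},{"translation":[0,0,0],"roll":0}]'

```text
time: 11.87
tool_pos: [0.5015, -0.1606, 0.0298]
tool_rot: [-3.141, 0.0, 2.752]
contact_force: [0.3, -0.4, -0.1]
opening: 0.001
grip_force: 0.0
```

```bash
python3 st.py
```

```text
t 11.87 s 220.2 off -0.6 h 1.3 yaw 2.752 [ 0.26 -0.45 -0.11]
```

Call:
step_arm --commands '[{"translation":[0,0,-5],"roll":0},{"translation":[0,0,-15],"roll":0},{"translation":[0,0,-25],"roll":0},{"translation":[0,0,-30],"roll":0},{"translation":[0,0,-30],"roll":0},{"translation":[0,-20,-20],"roll":0},{"translation":[0,-30,0],"roll":0},{"translation":[0,-30,0],"roll":0},{"translation":[0,-30,0],"roll":0},{"translation":[0,-30,0],"roll":0},{"translation":[0,-30,0],"roll":0},{"translation":[0,-15,0],"roll":0},{"translation":[0,0,0],"roll":0}]'

```text
time: 12.95
tool_pos: [0.4304, -0.3339, 0.1551]
tool_rot: [-3.141, 0.001, 2.749]
contact_force: [0.4, -0.3, 0.4]
opening: 0.0003
grip_force: 0.0
```

```bash
python3 st.py; python3 - <<'E'
from h import *
im=read_camera("scene")[:,:,::-1]; t=read_camera("top")[:,:,::-1]
a=cv2.resize(im[145:225,180:260],(400,400),interpolation=cv2.INTER_CUBIC)
b=cv2.resize(t[160:240,160:290],(650,400),interpolation=cv2.INTER_CUBIC)[:,:400*1] if 0 else cv2.resize(t[160:260,160:290],(400,308),interpolation=cv2.INTER_CUBIC)
b=cv2.copyMakeBorder(b,0,92,0,0,0)
cv2.imwrite("pics/m3.png",np.hstack([a,b]))
E
```

```text
t 12.95 s 407.4 off -0.7 h 126.6 yaw 2.749 [ 0.38 -0.32  0.38]
```

View pics/m3.png

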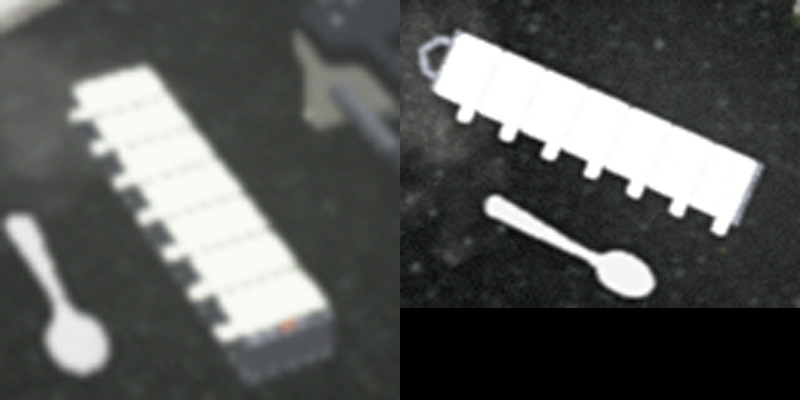

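All seven lids are flat in both views. The box still runs from about (440,60) to (755,190) in the top view, where it started, and the spoon hasn't moved.

```bash
python3 -c "from cell import *; print(hand_in())"
```

```text
the job is handed in; nothing more can be done
None
```

All seven lids were shut in order from the loop end, with the tips kept within 10 mm of the lids but eased up about 8 mm between lids rather than held level. The last pictures show every lid flat and the box and spoon unmoved; I kept the arm clear of the glass and mug but did not re-photograph them, and the job is handed in with no verdict returned.

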